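# Hook a tote of calibration weights out of the covered bay

### The job

Pick up the orange-handled pull hook, reach in under the yellow sprung flap and drop its claw behind the front wall of the green weight tote. With the hook alone, touching the tote with nothing else and not tipping it, drag it out through the flap until it stands square against both red stops, and give it a firm but gentle seating pull of about 10 N there for a moment (never over 25 N). Then unhook and stand the hook upright again on the blue parking rectangle, leaving the flap hanging shut, the tote seated and the other things undisturbed.

Things in the scene. Friction and masses are not known exactly. Their poses are not given: they have to be found in the camera images.
- station: fixed deck plate with a blue covered bay. Origin: on the bench under the middle of the bay's mouth; x points level into the bay (tote comes out along -x), z up. Deck x -255 to 280 mm, 200 wide, 6 thick (tote slides on top). Bay x 0 to 280, clear width 178, walls and back shut, clear roof 190 (underside) to 195 mm above the bench; mouth open but for the flap
- stops: two fixed red stop blocks on the deck outside the bay, each 36 mm wide, tops 34 mm above the bench, centred at station y +45 and -45 mm; the faces that meet the tote's front are at station x = -200 mm. Origin and axes are the station's. With the tote home its centre is at station x = -125 mm, clear of the flap.
- flap (a joint): yellow flap, 168 mm wide, 77 mm long, hinged on its top edge in the mouth, hinge 185 mm and hanging lower edge 108 mm above the bench. Radians: 0 hangs shut, positive swings out of the bay, negative into it, to 1.35 both ways. A light spring and its weight close it; pushing past it takes a few newtons.
- flap_edge (a point): middle of the flap's lower edge.
- tote: loose open green tote, 150 (x) by 120 (y) by 80 mm high, walls 5 mm, 0.5 to 0.9 kg; two steel weights fixed in its rear rise to 123 mm above its underside. Origin: centre of its underside. Front wall at x -75 to -70 mm; behind it an empty pocket 50 mm long, floor 5 mm up. Starts with its front 45 to 80 mm inside the mouth. Takes about 2 to 4 N to drag.
- tote_lip (a point): middle of the top edge of the tote's front wall, 80 mm above the tote's underside (86 mm above the bench).
- hook: pull hook, about 0.25 kg, 195 mm long, loose. Origin: centre of the underside of its handle; x axis points along the steel bar to the claw, z up when it stands. Starts standing upright on handle and claw, its handle on the parking rectangle.
- hook_grip (a point): centre of the orange handle block, which is 60 mm long (hook x), 30 mm wide (hook y, the grasp width) and 70 mm high; the point is 35 mm above its underside. A steel bar 10 mm wide, 8 mm high runs forward from it, centred 45 mm above the underside, to the claw.
- hook_tip (a point): middle of the claw's lower edge, level with the handle's underside, 162.5 mm ahead of the handle centre along hook x. The claw is an upright plate 40 mm wide, 5 mm thick, reaching 41 mm below the underside of the bar, its top level with the bar's top at 49 mm.
- park: flat blue rectangle with a white border marked on the bench, 260 mm (its x) by 120 mm (its y), no height. Origin: its centre.
- knob_weight: bystander: steel knob weight 52 mm across, 76 mm high; origin under its centre. Leave it alone.
- disc_weight: bystander: brass disc weight 80 mm across, 50 mm high; origin under its centre. Leave it alone.
- wipe_jar: bystander: amber jar 60 mm across, 85 mm high; origin under its centre. Leave it alone.
Not all that is in view belongs to the job. There is more than one size of the hook; the job needs the larger.

How it is judged:
By the outcome, as a careful person would: the job done as asked, in the order asked, and still so for the second after the job is handed in, with the robot touching nothing.
It also fails if it takes over 72 s, if anything falls off the work surface, if the arm or the gripper's body presses on something with over 40 N, if the wrist force passes 120 N, or if a joint passes its speed limit or range.

### The arm

A 6-joint arm with a two-finger parallel gripper is mounted at the origin on the work surface. World frame = base frame: x ahead of the robot, y to its left, z up, the work surface at z = 0. Lengths are in m, angles in rad, forces in N, time in s.
With the tool pointing down it reaches from about 0.25 to 0.85 m from the base axis. Payload 12.5 kg.
Tool frame: the origin (TCP) lies on the centre line of the jaws, within the pads' length; the fingertips stand 14 mm ahead of it and the grasp point (between the pads) lies 5 mm behind it; x points along the fingers, z is the direction in which the jaws open and shut, and the axes are right-handed (so a half turn about x gives the same grasp; the last joint's range is limited). The gripper opens to 93 mm and grips with 3 to 60 N. Pads are 15 mm wide; open, the fingers measure 128 mm over their backs; the gripper's body (75 mm by 188 mm) begins 65 mm behind the grasp point.
Start: joints at [-1.204, 0.351, 1.652, -0, 1.139, -0.085], TCP at [0.24, -0.495, 0.233] pointing down, gripper open.
Joint ranges: [-2.75, 2.75], [-0.79, 2.1], [0.01, 2.65], [-1.57, 4.71], [0.07, 3.14], [-2.87, 2.87]. Speed limits (rad/s): [2.22, 2.22, 2.79, 3.14, 3.14, 3.14].

### API

Orientations are given as a rotation vector (axis times angle).
In Python, from workcell import manip gives the robot as it stands.
- The arm moves only by the tool carry_out, never from a script. Its argument "deltas" is a list of rows, each a list of 3 entries, a list of its own where there are three numbers: the closure in counts, from 0 (fully open) to 255 (shut), then the shift along the tool's x, y, z in m, then the turn about the tool's x in rad. A call has 1 to 8 rows; each row shifts and turns the commanded pose from where the row before left it, along the tool's axes as they then stand; what a row does not reach is not made up. A row lasts 1/10 s, in which the tool goes at most 50 mm and 8.59 degrees, less where a joint would pass 70% of its speed; a pose out of reach is approached as far as the arm can. A call with a gripper value outside its range is refused whole. The fingers move at their own pace and stop on an object; "squeeze" is the grip in N (left out, the last holds). Time passes only in rows, so rows that do not move let the fingers close. It gives the time, the measured TCP pose, the force and the opening at its end, in the units of the state.
- manip.get_obs(): the state, without advancing time (a new reading comes with each control period).
- manip.camera(name): name is "scene" or "top"; returns a dict with "frame" (400x640x3 uint8, blue, green, red), "z_map" (400x640 float32, m along the optical axis (not along the pixel's ray), 0 where there is no reading), "camera_matrix" (3x3 intrinsics, pixels), "dist" ([k1, k2, p1, p2, k3] as OpenCV has them; the pictures are not rectified), "R" (3x3) and "t" (3): a world point X has camera coordinates R X + t. Camera axes: x right, y down, z forward; pixel columns grow to the right and rows downward; lengths in m; the calibration is good to about 2 mm. A picture is of the moment at which its call begins.
- manip.close_job(): hands the job in, once; it reports no verdict.
The state is a dict: "time": time; "q": joint angles; "dq": joint speeds; "joint_torque": joint torques, N m; "position": TCP position; "tcp_rot": TCP orientation; "wrist_force": force on the tool from outside, world axes, zero at the start; "moment": the same for the moment, N m; "grip_width": finger opening in m.
Only numpy, scipy, OpenCV 4.12 (cv2) and the standard library are available. Lean on these libraries where they do the work, as an engineer would, in place of code of your own. Each camera call takes 0.05 s, during which the arm holds its last target.

## Working session

There is one attempt and no reset: what is moved stays moved. The work goes in short steps, Python scripts to look and compute and a tool call to move; the robot and the scene stay as the last step left them, time stands still between calls to the robot, and variables do not carry over. Pictures are saved under pics/ and viewed, and the job is handed in when it is done.

Besides the shell and the picture viewer there is one more tool, called as a command line: name --argument value ..., lists and objects as JSON in quotes. carry_out: Moves the arm, as the interface text tells. Its arguments: {"type":"object","properties":{"deltas":{"type":"array"},"squeeze":{"type":"number"}},"required":["deltas"]}

```bash
ls; mkdir -p pics; python3 - <<'E'
from workcell import manip
import cv2,numpy as np
print(manip.get_obs())
for n in("scene","top"):
    c=manip.camera(n); cv2.imwrite(f"pics/{n}0.png",c["frame"]); np.savez(f"{n}0.npz",**c)
    print(n,c["camera_matrix"].tolist(),c["dist"],c["R"].tolist(),c["t"])
E
```

```text
pics
{'time': 0.0, 'q': array([-1.20358893e+00,  3.51241983e-01,  1.65245065e+00,  7.21947150e-06,
        1.13909614e+00, -8.46082488e-02]), 'dq': array([ 0.00188446, -0.00093343,  0.0013601 , -0.00039523, -0.00134297,
        0.00056302]), 'joint_torque': array([ 1.49370349e-03, -4.97319424e+01, -2.85254949e+01,  7.00697768e-02,
        2.56645354e-02, -1.21522862e-04]), 'position': array([ 0.24002748, -0.49448143,  0.23208818]), 'tcp_rot': array([ 0.87100374,  1.39067612, -0.86981727]), 'wrist_force': array([-0.79935705, -0.95085169, -0.13773919]), 'moment': array([-0.01260265,  0.04556897,  0.05544688]), 'grip_width': 0.09299352750726776}
scene [[447.52759214709425, 0.0, 320.09007872515815], [0.0, 447.52759214709425, 201.49685812566744], [0.0, 0.0, 1.0]] [0.04290724 0.         0.         0.         0.        ] [[0.7616926602089455, 0.6476951689550406, -0.01775554831936171], [0.4843223961543796, -0.587341193791252, -0.6484305195309262], [-0.43041387984950014, 0.4853053576751116, -0.761066752555078]] [-0.44461746 -0.14807475  1.36471352]
top [[452.851013008612, 0.0, 314.5029584624255], [0.0, 452.851013008612, 201.1968204203928], [0.0, 0.0, 1.0]] [-0.13175882  0.          0.          0.          0.        ] [[-0.022861093528089425, -0.9996118945276271, -0.01591950757994728], [-0.9811139878835474, 0.0254916919898703, -0.19174336082048918], [0.192074759356722, 0.01123538866179702, -0.9813159801305976]] [0.09863112 0.56378928 0.96513025]
```

View pics/scene0.png

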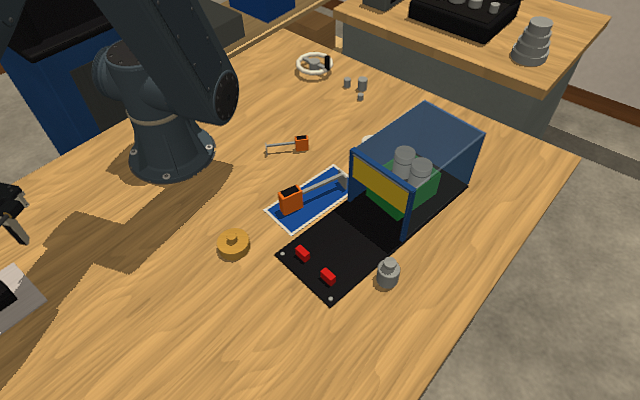

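View pics/top0.png

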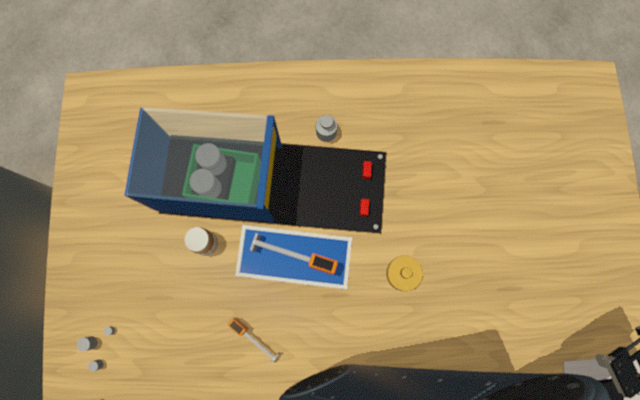

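The scene view shows the orange hook on the blue park (handle about (290,203)), the bay behind the yellow flap, and red stops at (302,253) and (327,276). In the top view the handle is at (322,263), the claw at (257,243), the stops at (367,170) and (365,207), and the tote at (222,175) behind a transparent roof. The small hook at (255,340) is the decoy.

```bash
cat > h.py <<'E'
import cv2,numpy as np
def ray(c,uv):
    p=cv2.undistortPoints(np.array(uv,float).reshape(-1,1,2),c["camera_matrix"],c["dist"]).reshape(-1,2)
    d=np.c_[p,np.ones(len(p))]@c["R"]; o=-c["R"].T@c["t"]; return o,d
def onz(c,uv,z):
    o,d=ray(c,uv); s=(z-o[2])/d[:,2]; return o+d*s[:,None]
def tri(c1,u1,c2,u2):
    o1,d1=ray(c1,u1);o2,d2=ray(c2,u2);out=[]
    for a,b in zip(d1,d2):
        st=np.linalg.lstsq(np.c_[a,-b],o2-o1,rcond=None)[0]
        p,q=o1+a*st[0],o2+b*st[1]; out.append([*((p+q)/2),np.linalg.norm(p-q)])
    return np.array(out)
def proj(c,X):
    return cv2.projectPoints(np.array(X,float).reshape(-1,1,3),cv2.Rodrigues(c["R"])[0],c["t"],c["camera_matrix"],c["dist"])[0].reshape(-1,2)
def mask(c,lo,hi):
    return cv2.inRange(cv2.cvtColor(c["frame"],cv2.COLOR_BGR2HSV),np.array(lo),np.array(hi))
def blobs(m,amin=15):
    cs,_=cv2.findContours(m,cv2.RETR_EXTERNAL,cv2.CHAIN_APPROX_NONE)
    return sorted([k for k in cs if cv2.contourArea(k)>amin],key=cv2.contourArea,reverse=True)
E
python3 - <<'E'
from h import *
np.set_printoptions(precision=4,suppress=True)
for n in("scene","top"):
    c=dict(np.load(f"{n}0.npz"))
    for nm,lo,hi,z in(("red",(0,180,100),(4,255,255),.034),("orange",(6,190,120),(14,255,255),.07),("blue",(105,150,60),(125,255,255),0),("green",(45,80,30),(85,255,255),.086),("yellow",(20,180,60),(32,255,255),.15)):
        for k in blobs(mask(c,lo,hi))[:5]:
            r=cv2.minAreaRect(k); print(n,nm,cv2.contourArea(k),np.round(r[0],1),np.round(r[1],1),onz(c,[r[0]],z)[0]); 
    f=c["frame"]
    x,y=(220,110) if n=="scene" else (120,100)
    cv2.imwrite(f"pics/{n}0z.png",cv2.resize(f[y:y+200,x:x+280],None,fx=2.8,fy=2.8,interpolation=cv2.INTER_CUBIC))
E
```

```text
scene red 151.0 [327.8 275.8] [17.7  9.9] [ 0.6483 -0.0476  0.034 ]
scene red 132.5 [302.3 252.3] [16.3  9.9] [ 0.5594 -0.0368  0.034 ]
scene orange 348.5 [290.9 199.7] [23.8 25.9] [0.4474 0.0472 0.07  ]
scene orange 121.5 [301.  142.5] [12. 15.] [0.323  0.2243 0.07  ]
scene blue 5850.5 [75.9 74.4] [121.6 113.6] [-0.6004  0.0331  0.    ]
scene blue 2084.5 [342.3 190.8] [144.6  89.3] [0.4917 0.2043 0.    ]
scene blue 882.5 [261.5  11. ] [22. 65.] [-0.4163  0.7897  0.    ]
scene blue 158.5 [318.6 178.2] [ 7.2 40.2] [0.4089 0.199  0.    ]
scene green 459.0 [425.9 190.9] [18.1 47.2] [0.7012 0.2764 0.086 ]
scene green 343.0 [383.1 204.9] [46.4  9.9] [0.6449 0.1705 0.086 ]
scene green 50.5 [389.8 165.1] [ 8.5 13. ] [0.5785 0.2951 0.086 ]
scene yellow 1099.0 [379.2 184.3] [72.7 18.6] [0.6274 0.1692 0.15  ]
top red 124.5 [366.5 169. ] [16.  9.] [ 0.6436 -0.0381  0.034 ]
top red 123.5 [364.5 206.5] [17.  9.] [ 0.5548 -0.0294  0.034 ]
top blue 2877.5 [293.9 256.5] [101.8  42.1] [0.4469 0.1366 0.    ]
top blue 1479.0 [235.  193.2] [ 85.8 148.1] [0.6013 0.2761 0.    ]
top green 1602.0 [221.6 175.3] [73.4 54.4] [0.6242 0.2903 0.086 ]
top yellow 183.5 [270.6 168.5] [ 3.9 77.3] [0.619  0.1733 0.15  ]
```

View pics/scene0z.png

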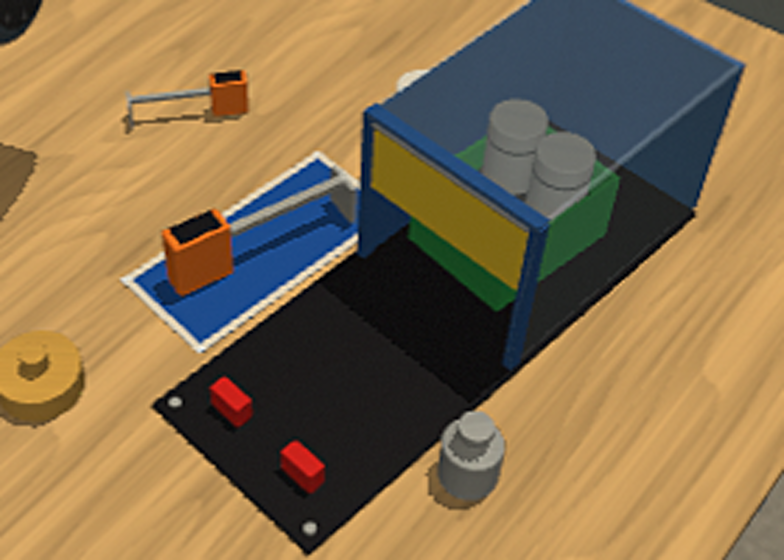

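View pics/top0z.png

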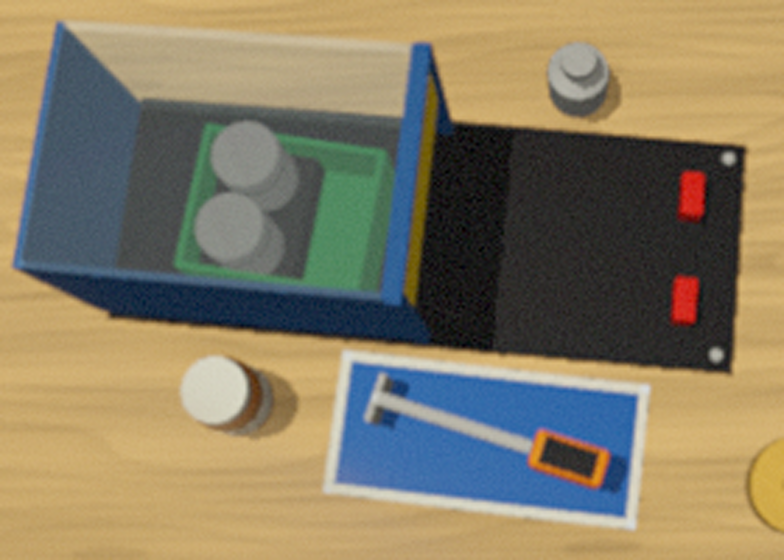

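```bash
python3 - <<'E'
from h import *
np.set_printoptions(precision=4,suppress=True)
S=dict(np.load("scene0.npz"));T=dict(np.load("top0.npz"))
zt=lambda p:np.array(p)/2.8+[120-.3,100-.3]
zs=lambda p:np.array(p)/2.8+[220-.3,110-.3]
print("deck top",onz(T,zt([(745,148),(731,372),(110,317)]),.006))
print("deck scene",onz(S,zs([(155,405),(309,552),(694,213)]),.006))
print("tote top: frontR frontL backR backL",onz(T,zt([(390,150),(365,287),(208,126),(177,268)]),.086))
print("tote scene frontbottom R", onz(S,zs([(497,310)]),.006))
print("park top",onz(T,zt([(345,350),(648,386),(632,527),(326,493)]),0))
print("handle top",onz(T,zt([(537,427),(609,456),(600,488),(530,461)]),.07))
print("claw top edge ends", onz(T,zt([(381,374),(371,422)]),.049))
print("bar",onz(T,zt([(390,398),(530,447)]),.049))
print("handle scene top",onz(S,zs([(163,238),(220,208),(232,234),(170,263)]),.07))
print("claw scene", onz(S,zs([(345,172)]),.049))
# depth of bay roof etc
for p in zt([(300,200),(360,200),(450,200),(570,455),(240,150),(580,60),(30,260),(425,50)]):
    u,v=np.round(p).astype(int); z=T["z_map"][v,u]; o,d=ray(T,[p]); print(p,z,o+d[0]*z)
# frame corners top z .195
print("roof corners", onz(T,zt([(422,45),(395,300),(62,22),(18,266)]),.195))
E
```

```text
deck top [[ 0.6912 -0.0898  0.006 ]
 [ 0.4971 -0.0676  0.006 ]
 [ 0.5567  0.4599  0.006 ]]
deck scene [[ 0.4979 -0.0714  0.006 ]
 [ 0.6931 -0.0936  0.006 ]
 [ 0.7513  0.4351  0.006 ]]
tote top: frontR frontL backR backL [[0.6728 0.2065 0.086 ]
 [0.5615 0.2259 0.086 ]
 [0.6982 0.3558 0.086 ]
 [0.5808 0.377  0.086 ]]
tote scene frontbottom R [[0.6705 0.2098 0.006 ]]
park top [[0.5246 0.2563 0.    ]
 [0.4879 0.0017 0.    ]
 [0.3717 0.019  0.    ]
 [0.4048 0.2719 0.    ]]
handle top [[0.4503 0.0938 0.07  ]
 [0.4264 0.0386 0.07  ]
 [0.402  0.0463 0.07  ]
 [0.4241 0.0998 0.07  ]]
claw top edge ends [[0.4973 0.2186 0.049 ]
 [0.4589 0.2267 0.049 ]]
bar [[0.4778 0.2114 0.049 ]
 [0.4362 0.1002 0.049 ]]
handle scene top [[0.41   0.0385 0.07  ]
 [0.4253 0.0997 0.07  ]
 [0.4557 0.0826 0.07  ]
 [0.4358 0.0208 0.07  ]]
claw scene [[0.4742 0.2273 0.049 ]]
[226.8429 171.1286] 0.8920727 [0.6038 0.2555 0.1956]
[248.2714 171.1286] 0.89359933 [0.6031 0.213  0.1934]
[280.4143 171.1286] 1.0857862 [0.6513 0.1655 0.0064]
[323.2714 262.2   ] 0.9754385 [0.4277 0.0688 0.074 ]
[205.4143 153.2714] 0.8993325 [0.642  0.2996 0.1961]
[326.8429 121.1286] 1.0333267 [0.7479 0.052  0.0775]
[130.4143 192.5571] 0.8874302 [0.5659 0.4519 0.1951]
[271.4857 117.5571] 0.91260576 [0.7136 0.1665 0.1951]
roof corners [[0.7176 0.1687 0.195 ]
 [0.5302 0.1878 0.195 ]
 [0.7476 0.4397 0.195 ]
 [0.5618 0.4608 0.195 ]]
```

```bash
python3 - <<'E'
from h import *
np.set_printoptions(precision=4,suppress=True)
vv,uu=np.mgrid[0:400,0:640]
for n in("scene","top"):
    c=dict(np.load(f"{n}0.npz"))
    o,d=ray(c,np.c_[uu.ravel(),vv.ravel()]); P=(o+d*c["z_map"].ravel()[:,None]); P[c["z_map"].ravel()==0]=9
    def sel(x0,x1,y0,y1,z0,z1): return P[(P[:,0]>x0)&(P[:,0]<x1)&(P[:,1]>y0)&(P[:,1]<y1)&(P[:,2]>z0)&(P[:,2]<z1)]
    for nm,b in(("handle",(.38,.48,.0,.11,.064,.08)),("bar",(.4,.52,.12,.215,.035,.06)),("claw",(.4,.52,.215,.25,.035,.06)),("knob",(.7,.82,0,.11,.02,.1)),("disc",(.35,.45,-.15,0,.02,.07)),("jar",(.4,.55,.27,.42,.05,.1)),("flap",(.53,.72,.1,.21,.12,.17)),("bench",(.2,.35,.0,.1,-.02,.02)),("deck",(.58,.66,.0,.1,-.02,.02)),("stop",(.5,.7,-.06,0,.026,.045))):
        q=sel(*b)
        if len(q)>4:
            r=cv2.minAreaRect((q[:,:2]*1000).astype(np.float32)); print(n,nm,len(q),np.median(q,0),np.round(r[0],1),np.round(r[1],1),round(r[2],1))
    x,y=(250,150) if n=="scene" else (230,210)
    cv2.imwrite(f"pics/{n}0h.png",cv2.resize(c["frame"][y:y+80,x:x+110],None,fx=7,fy=7,interpolation=cv2.INTER_CUBIC))
E
```

```text
scene handle 227 [0.4293 0.0624 0.0719] [427.7  65. ] [59.9 31.1] 70.7
scene bar 179 [0.4637 0.1706 0.0494] [463.1 172.5] [107.5  24.6] 62.9
scene claw 36 [0.4751 0.2207 0.049 ] [477.  218.8] [ 8.6 41.7] 71.2
scene knob 508 [0.7545 0.0402 0.0528] [750.9  45.8] [51.5 43.8] 23.3
scene disc 660 [ 0.4075 -0.1216  0.0314] [ 400.5 -115.6] [68.5 81.4] 89.7
scene jar 23 [0.4627 0.3442 0.0854] [461.1 342.9] [35.4  9. ] 89.6
scene flap 981 [0.6353 0.1718 0.1456] [625.8 171.4] [190.1  37.3] 2.8
scene bench 1377 [0.2773 0.0488 0.0013] [275.  50.] [149.5 100. ] 0.0
scene deck 1068 [0.621  0.0482 0.0071] [620.  50.] [79.9 99.8] 0.0
scene stop 248 [ 0.6294 -0.0398  0.0345] [601.1 -38.2] [ 19.3 126.7] 83.8
top handle 359 [0.4257 0.0712 0.0705] [425.4  70.1] [60.1 29.7] 71.3
top bar 208 [0.4585 0.1667 0.0486] [458.9 167.8] [101.1  10.2] 71.0
top claw 67 [0.4756 0.2223 0.0476] [477.3 220.1] [13.  37.3] 68.5
top knob 439 [0.7404 0.0541 0.0521] [748.6  52.5] [49.9 51.5] 87.6
top disc 975 [ 0.4004 -0.1125  0.0298] [ 402.4 -112.4] [75.2 78.8] 88.1
top jar 759 [0.4875 0.3375 0.084 ] [498.8 326.4] [103.5  92.9] 83.7
top flap 322 [0.6183 0.1763 0.1459] [622.8 175.2] [ 25.1 193.6] 76.7
top bench 2923 [ 0.2743  0.0499 -0.0001] [275.  50.] [150.   99.9] 0.0
top deck 1372 [0.6198 0.0501 0.0057] [619.9  50.1] [79.9 99.8] 0.2
top stop 247 [ 0.5735 -0.0338  0.033 ] [599.7 -34.1] [ 18.  127.2] 83.6
```

View pics/scene0h.png

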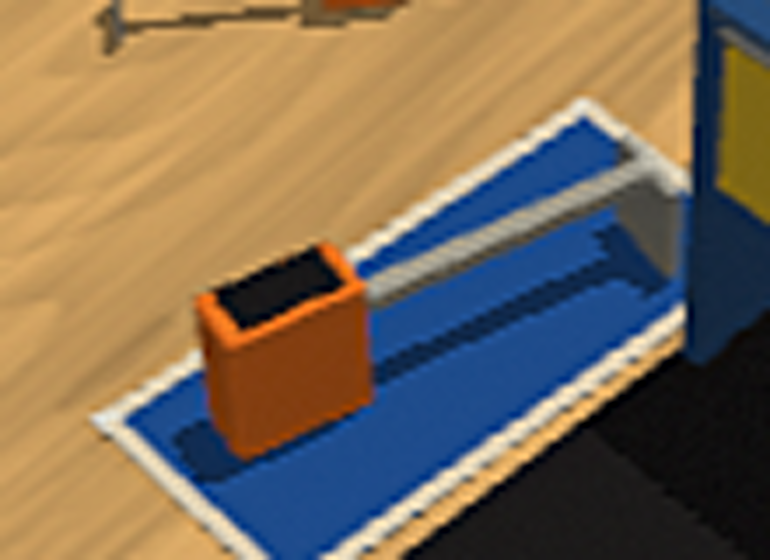

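View pics/top0h.png

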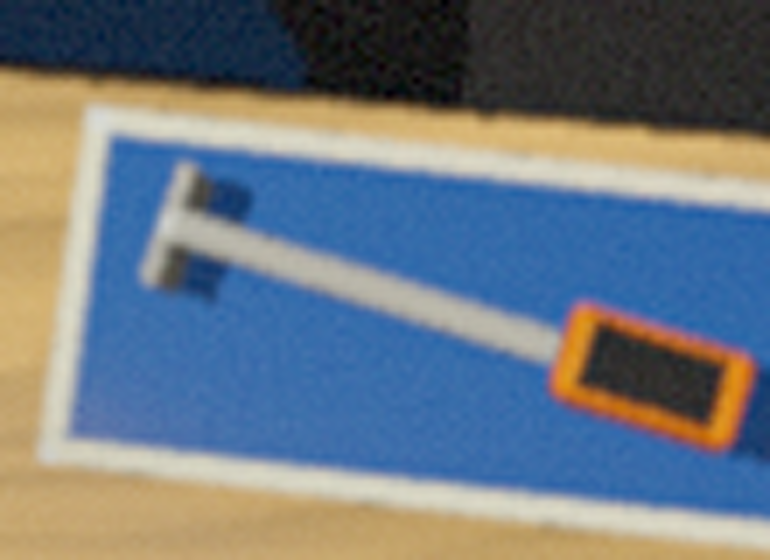

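```bash
cat >> h.py <<'E'
from scipy.spatial.transform import Rotation as Ro
O=np.array([.623,.172]); E=np.array([np.sin(np.radians(6.4)),np.cos(np.radians(6.4))]); N=np.array([-E[1],E[0]])
def st(x,y): return O+x*E+y*N
def inst(p): d=np.array(p)[:2]-O; return np.array([d@E,d@N])
def go(obs,xyz,head=None):
    """tool-frame shift to grasp-related TCP target xyz; head = desired heading deg of tool y (or opposite)"""
    M=Ro.from_rotvec(obs["tcp_rot"]).as_matrix()
    s=M.T@(np.array(xyz)-obs["position"])
    print("t",obs["time"],"pos",np.round(obs["position"],4),"F",np.round(obs["wrist_force"],2),"w",round(obs["grip_width"],4))
    print("tool x",np.round(M[:,0],3),"y heading",np.degrees(np.arctan2(M[1,1],M[0,1])).round(2))
    print("shift",np.round(s,4))
    if head is not None:
        h=np.degrees(np.arctan2(M[1,1],M[0,1])); d=(head-h+90)%180-90
        print("turn about tool x",np.radians(-d).round(4),"deg",round(-d,2))
E
python3 - <<'E'
from h import *
from workcell import manip
go(manip.get_obs(),[.4255,.069,.2],71)
E
```

```text
t 0.1 pos [ 0.24   -0.4945  0.2322] F [0.67 0.51 0.01] w 0.0934
tool x [-0.     0.001 -1.   ] y heading 25.89
shift [ 0.0327  0.4129 -0.426 ]
turn about tool x -0.7874 deg -45.11
```

carry_out --deltas '[[0,[0.002,0.0275,-0.0284],0],[0,[0.002,0.0275,-0.0284],0],[0,[0.002,0.0275,-0.0284],0],[0,[0.002,0.0275,-0.0284],0],[0,[0.002,0.0275,-0.0284],0],[0,[0.002,0.0275,-0.0284],0],[0,[0.002,0.0275,-0.0284],0],[0,[0.002,0.0275,-0.0284],0]]'

```text
time: 0.9
position: [0.3389, -0.1928, 0.2165]
tcp_rot: [0.871, 1.39, -0.871]
wrist_force: [0.5, 0.3, 0.0]
grip_width: 0.0928
```

carry_out --deltas '[[0,[0.002,0.0275,-0.0284],0],[0,[0.002,0.0275,-0.0284],0],[0,[0.002,0.0275,-0.0284],0],[0,[0.002,0.0275,-0.0284],0],[0,[0.002,0.0275,-0.0284],0],[0,[0.002,0.0275,-0.0284],0],[0,[0.002,0.0275,-0.0284],0],[0,[0,0,0],-0.13]]'

```text
time: 1.7
position: [0.4258, 0.0718, 0.2022]
tcp_rot: [0.77, 1.431, -0.769]
wrist_force: [0.5, -0.4, -0.1]
grip_width: 0.093
```

carry_out --deltas '[[0,[0,0,0],-0.131],[0,[0,0,0],-0.131],[0,[0,0,0],-0.131],[0,[0,0,0],-0.131],[0,[0,0,0],-0.131],[0,[0,0,0],0],[0,[0,0,0],0]]'

```text
time: 2.4
position: [0.4252, 0.0685, 0.2025]
tcp_rot: [0.265, 1.555, -0.265]
wrist_force: [0.1, 0.0, -0.5]
grip_width: 0.0931
```

```bash
python3 - <<'E'
from h import *
from workcell import manip
go(manip.get_obs(),[.4255,.069,.03],71)
c=manip.camera("scene"); cv2.imwrite("pics/s1.png",c["frame"])
E
```

```text
t 2.4 pos [0.4252 0.0685 0.2025] F [ 0.05  0.03 -0.49] w 0.0931
tool x [-0.  0. -1.] y heading 70.64
shift [0.1725 0.0006 0.0002]
turn about tool x -0.0063 deg -0.36
```

View pics/s1.png

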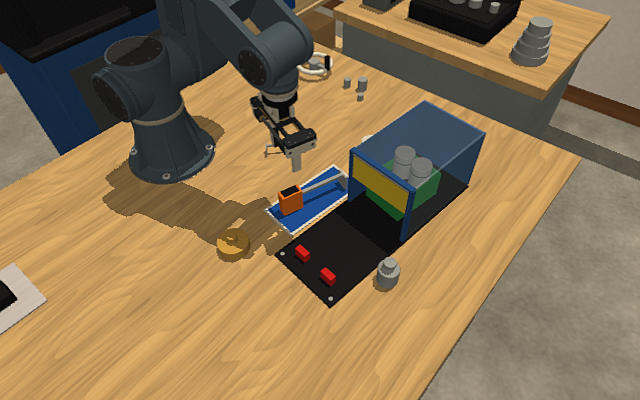

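The gripper is over the handle (fingertips near (295,165), handle at (290,203)), so I'm descending.

carry_out --deltas '[[0,[0.03,0,0],-0.006],[0,[0.03,0,0],0],[0,[0.03,0,0],0],[0,[0.03,0,0],0],[0,[0.025,0,0],0],[0,[0.015,0,0],0],[0,[0.0125,0.0005,0],0],[0,[0,0,0],0]]'

```text
time: 3.25
position: [0.4247, 0.069, 0.029]
tcp_rot: [0.259, 1.558, -0.26]
wrist_force: [0.7, -0.4, 0.5]
grip_width: 0.093
```

carry_out --deltas '[[255,[0,0,0],0],[255,[0,0,0],0],[255,[0,0,0],0],[255,[0,0,0],0],[255,[0,0,0],0],[255,[0,0,0],0],[255,[0,0,0],0],[255,[0,0,0],0]]' --squeeze 45

```text
time: 4.05
position: [0.4254, 0.069, 0.0302]
tcp_rot: [0.257, 1.555, -0.257]
wrist_force: [0.7, -0.1, 0.3]
grip_width: 0.0334
```

carry_out --deltas '[[255,[0,0,0],0],[255,[0,0,0],0],[255,[0,0,0],0],[255,[0,0,0],0],[255,[-0.01,0,0],0],[255,[-0.02,0,0],0],[255,[-0.03,0,0],0],[255,[-0.03,0,0],0]]' --squeeze 45

```text
time: 4.85
position: [0.4247, 0.069, 0.1214]
tcp_rot: [0.257, 1.557, -0.258]
wrist_force: [1.1, -0.2, -1.7]
grip_width: 0.0299
```

```bash
python3 - <<'E'
from h import *
from workcell import manip
go(manip.get_obs(),[*st(-.222,.0),.122],83.6)
for n in("top","scene"):
    c=manip.camera(n); np.savez(n+"2.npz",**c)
    x,y=(220,110) if n=="scene" else (120,100)
    cv2.imwrite(f"pics/{n}2.png",cv2.resize(c["frame"][y:y+200,x:x+280],None,fx=2.8,fy=2.8,interpolation=cv2.INTER_CUBIC))
E
```

```text
t 4.85 pos [0.4247 0.069  0.1214] F [ 1.07 -0.23 -1.72] w 0.0299
tool x [-0.001 -0.    -1.   ] y heading 71.21
shift [-0.0008 -0.0555  0.2022]
turn about tool x -0.2163 deg -12.39
```

View pics/scene2.png

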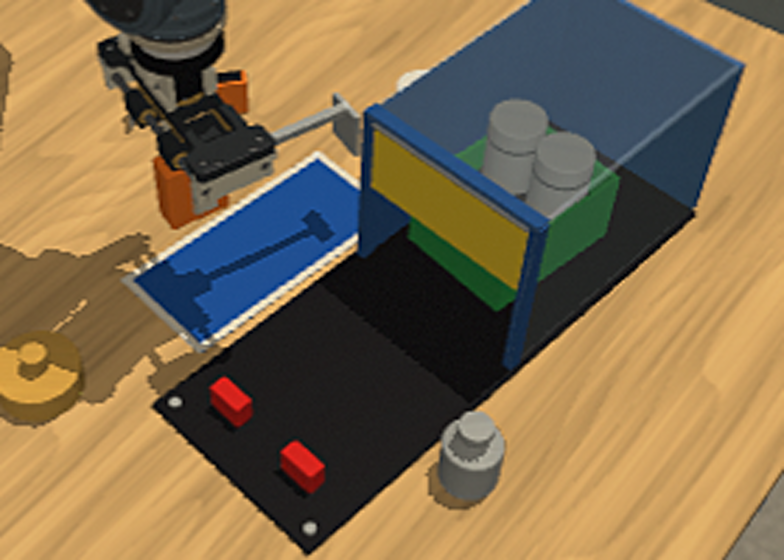

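View pics/top2.png

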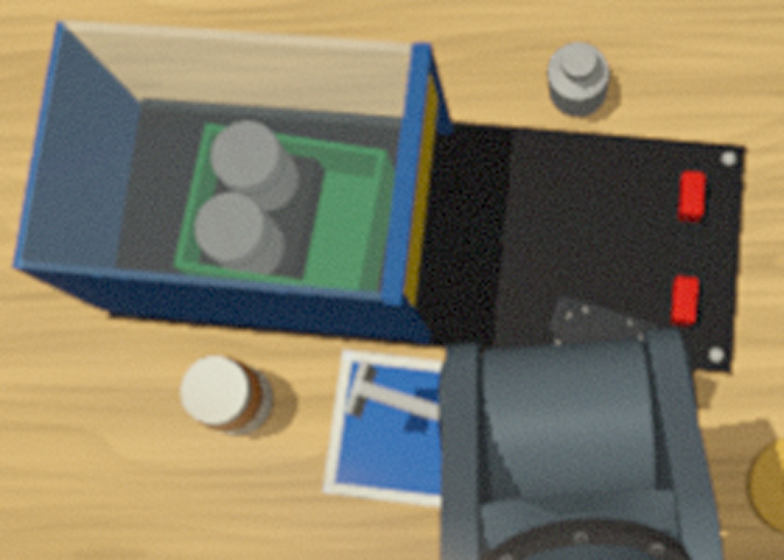

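Hook lifted and held, with its shadow on the park at (290,270) in the zoom; the flap and tote are untouched. Next I back away and swing round in front of the mouth.

carry_out --deltas '[[255,[0,-0.025,0],0],[255,[0,-0.035,0],0],[255,[0,-0.035,0.01],0],[255,[0,-0.005,0.035],0],[255,[0,0,0.035],0],[255,[0,0,0.035],0],[255,[0,0.01,0.035],0],[255,[0,0.015,0.03],0]]'

```text
time: 5.75
position: [0.5725, -0.0606, 0.119]
tcp_rot: [0.258, 1.557, -0.258]
wrist_force: [-0.3, -0.1, -2.3]
grip_width: 0.0297
```

carry_out --deltas '[[255,[0,0.02,0.022],0],[255,[0,0,0],-0.072],[255,[0,0,0],-0.072],[255,[0,0,0],-0.072],[255,[0,0,0],0],[255,[0,0,0],0]]'

```text
time: 6.35
position: [0.5985, -0.048, 0.1194]
tcp_rot: [0.09, 1.57, -0.09]
wrist_force: [0.5, -0.9, -3.0]
grip_width: 0.0298
```

```bash
cat > cl.py <<'E'
from h import *
np.set_printoptions(precision=4,suppress=True)
vv,uu=np.mgrid[0:400,0:640]
def cloud(c):
    o,d=ray(c,np.c_[uu.ravel(),vv.ravel()]); P=(o+d*c["z_map"].ravel()[:,None]); P[c["z_map"].ravel()==0]=9
    s=np.c_[(P[:,:2]-O)@E,(P[:,:2]-O)@N,P[:,2]]; return s
def box(S,x0,x1,y0,y1,z0,z1): return S[(S[:,0]>x0)&(S[:,0]<x1)&(S[:,1]>y0)&(S[:,1]<y1)&(S[:,2]>z0)&(S[:,2]<z1)]
def rep(nm,q):
    if len(q)<4: print(nm,len(q)); return
    r=cv2.minAreaRect((q[:,:2]*1000).astype(np.float32)); print(nm,len(q),"med",np.median(q,0),"rect",np.round(r[0],1),np.round(r[1],1),round(r[2],1),"z",np.percentile(q[:,2],[2,98]))
E
python3 - <<'E'
from cl import *
from workcell import manip
go(manip.get_obs(),[*st(-.222,.0),.122],83.6)
for n in("top","scene"):
    c=manip.camera(n); np.savez(n+"3.npz",**c); S=cloud(c)
    rep(n+" claw",box(S,-.09,-.03,-.04,.04,.12,.16)); rep(n+" bar",box(S,-.16,-.08,-.02,.02,.12,.16))
    rep(n+" clawbar all",box(S,-.09,-.03,-.04,.04,.06,.16))
    rep(n+" stops",box(S,-.23,-.17,-.08,.08,.028,.045))
    x,y=(220,110) if n=="scene" else (120,100)
    cv2.imwrite(f"pics/{n}3.png",cv2.resize(c["frame"][y:y+200,x:x+280],None,fx=2.8,fy=2.8,interpolation=cv2.INTER_CUBIC))
E
```

```text
t 6.35 pos [ 0.5985 -0.048   0.1194] F [ 0.5  -0.93 -3.02] w 0.0298
tool x [-0.001  0.    -1.   ] y heading 83.46
shift [-0.0026 -0.0006 -0.0002]
turn about tool x -0.0024 deg -0.14
top claw 134 med [-0.0641  0.001   0.1376] rect [-72.3   0.1] [40.3 34.3] 89.1 z [0.1249 0.1411]
top bar 212 med [-0.1204  0.0011  0.1377] rect [-119.5    0.3] [78.8 11.6] 0.0 z [0.13   0.1406]
top clawbar all 154 med [-0.0604  0.0016  0.1371] rect [-72.3   0.1] [41.2 34.3] 89.1 z [0.0978 0.1411]
top stops 0
scene claw 136 med [-0.0636 -0.004   0.1374] rect [-73.6  -1.5] [40.  32.8] 89.9 z [0.1205 0.1419]
scene bar 141 med [-0.1124 -0.0024  0.1388] rect [-113.2   -1.8] [66.2 12. ] 0.4 z [0.1309 0.1423]
scene clawbar all 219 med [-0.0631 -0.0049  0.1295] rect [-73.6  -0.9] [41.4 32.8] 89.9 z [0.0923 0.1418]
scene stops 117 med [-0.2118 -0.0473  0.0345] rect [-210.6   -1.3] [125.   17.9] 89.8 z [0.0297 0.0383]
```

View pics/scene3.png

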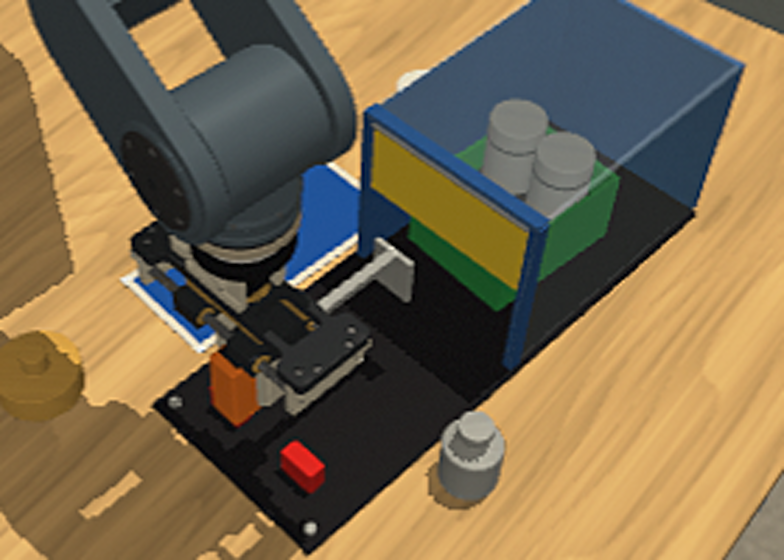

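View pics/top3.png

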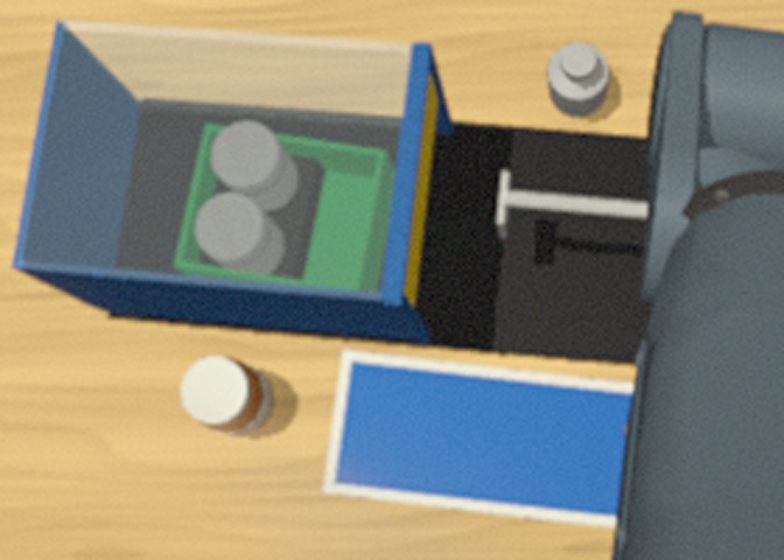

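```bash
python3 - <<'E'
from cl import *
c=dict(np.load("scene0.npz")); S=cloud(c); m=mask(c,(45,80,30),(85,255,255)).ravel()>0
q=S[m]; f=q[(q[:,0]<.1)&(q[:,0]>.02)&(q[:,2]<.1)]
rep("front",f); print(len(q))
# front wall line x vs y
g=f[(f[:,2]<.075)&(f[:,2]>.02)]; k=np.polyfit(g[:,1],g[:,0],1); print(k,np.degrees(np.arctan(k[0])),g[:,1].min(),g[:,1].max(),len(g))
S0=cloud(dict(np.load("top0.npz")))
rep("stops",box(S0,-.23,-.17,-.08,.08,.028,.045)); rep("deckstrip",box(S0,-.3,-.02,-.15,.15,.003,.009))
s1=box(S0,-.23,-.17,0,.08,.028,.045);s2=box(S0,-.23,-.17,-.08,0,.028,.045);print(s1.mean(0),s2.mean(0))
# tote outline at lip height from top colour corners (relative to station)
T=dict(np.load("top0.npz"))
p=onz(T,np.array([(390,150),(208,126),(177,268),(365,287)])/2.8+[119.7,99.7],.086)
print(np.array([inst(a) for a in p]))
E
```

```text
front 383 med [0.0447 0.0015 0.0241] rect [51.4 20.1] [ 25.7 135. ] 0.5 z [0.006  0.0466]
974
[0.0485 0.0447] 2.7788388479008104 -0.04737491213213579 0.07312974093857627 229
stops 240 med [-0.2071  0.0284  0.0331] rect [-207.4    0.6] [125.4  18. ] 90.0 z [0.0291 0.0373]
deckstrip 7152 med [-0.1337  0.0036  0.0057] rect [-159.3    0.6] [298.8 279. ] 89.8 z [0.0032 0.0087]
[-0.2072  0.0459  0.0331] [-0.2074 -0.0441  0.0333]
[[ 0.0398 -0.0456]
 [ 0.191  -0.0542]
 [ 0.1991  0.0648]
 [ 0.0467  0.0672]]
```

The tote front wall is at station x≈45 mm, y −47 to +73, yawed about 2.8°. The claw is level and centred. I raise it to a tip height of about 96 mm and push in through the flap.

carry_out --deltas '[[255,[-0.0065,0,-0.01],0],[255,[0,0.02,0],0],[255,[0,0.02,0],0],[255,[0,0.015,0],0],[255,[0,0.01,0],0],[255,[0,0.01,0],0],[255,[0,0,0],0]]'

```text
time: 7.15
position: [0.5974, 0.0283, 0.1267]
tcp_rot: [0.087, 1.569, -0.087]
wrist_force: [-0.5, -0.5, -3.9]
grip_width: 0.0298
```

```bash
python3 - <<'E'
from cl import *
from workcell import manip
o=manip.get_obs(); go(o,[*st(.068-.1625,.01),.126],83.6); print(inst(o["position"]))
c=manip.camera("scene"); cv2.imwrite("pics/s4.png",cv2.resize(c["frame"][110:310,220:500],None,fx=2.8,fy=2.8,interpolation=cv2.INTER_CUBIC))
E
```

```text
t 7.15 pos [0.5974 0.0283 0.1267] F [-0.48 -0.51 -3.87] w 0.0298
tool x [-0. -0. -1.] y heading 83.63
shift [ 0.0006  0.0512 -0.0005]
turn about tool x 0.0005 deg 0.03
[-0.1457  0.0095]
```

View pics/s4.png

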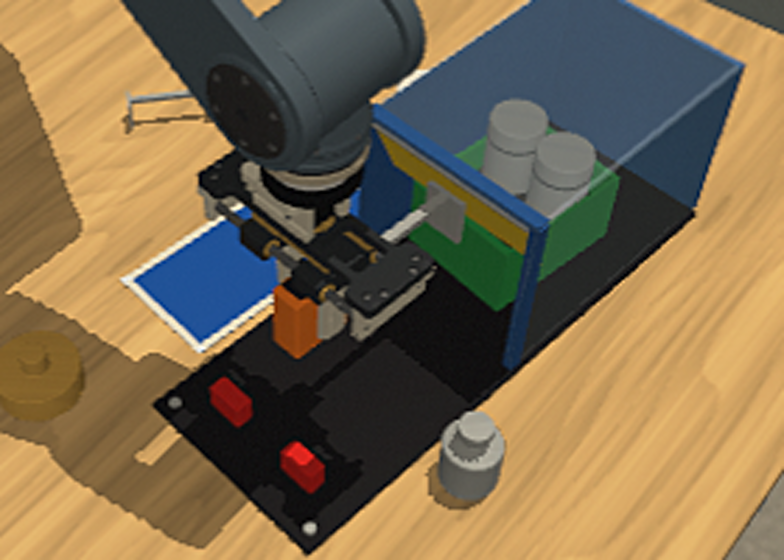

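Flap is swinging in on the claw (zoom (445,210)) with low force. Continuing.

carry_out --deltas '[[255,[0,0.012,0],0],[255,[0,0.012,0],0],[255,[0,0.012,0],0],[255,[0,0.01,0],0],[255,[0,0.005,0],0],[255,[0,0,0],0]]'

```text
time: 7.8
position: [0.603, 0.0792, 0.1265]
tcp_rot: [0.087, 1.569, -0.087]
wrist_force: [0.1, 1.9, -4.8]
grip_width: 0.0298
```

```bash
python3 - <<'E'
from cl import *
from workcell import manip
o=manip.get_obs(); go(o,[*st(.068-.1625,.01),.0795],83.6); print(inst(o["position"]))
c=manip.camera("scene"); cv2.imwrite("pics/s5.png",cv2.resize(c["frame"][110:310,220:500],None,fx=2.8,fy=2.8,interpolation=cv2.INTER_CUBIC))
c=manip.camera("top"); cv2.imwrite("pics/t5.png",cv2.resize(c["frame"][100:300,120:400],None,fx=2.8,fy=2.8,interpolation=cv2.INTER_CUBIC))
E
```

```text
t 7.8 pos [0.603  0.0792 0.1265] F [ 0.13  1.93 -4.85] w 0.0298
tool x [-0.  0. -1.] y heading 83.64
shift [ 0.047  -0.     -0.0005]
turn about tool x 0.0007 deg 0.04
[-0.0945  0.0095]
```

View pics/s5.png

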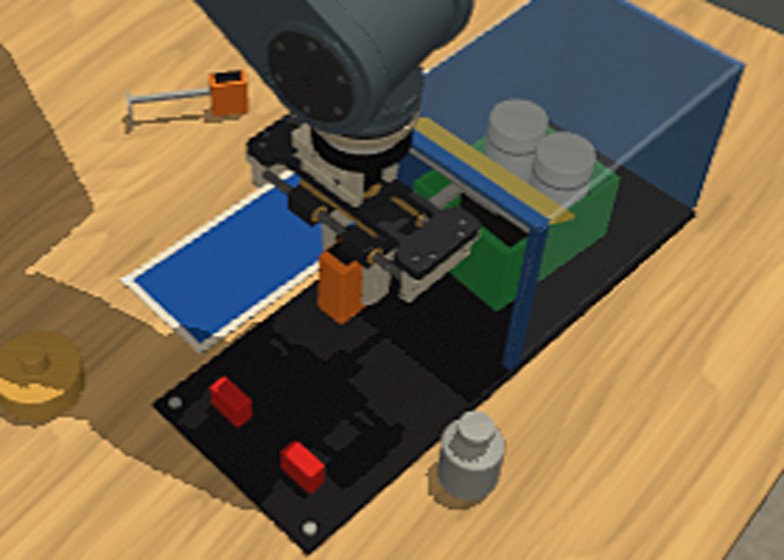

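View pics/t5.png

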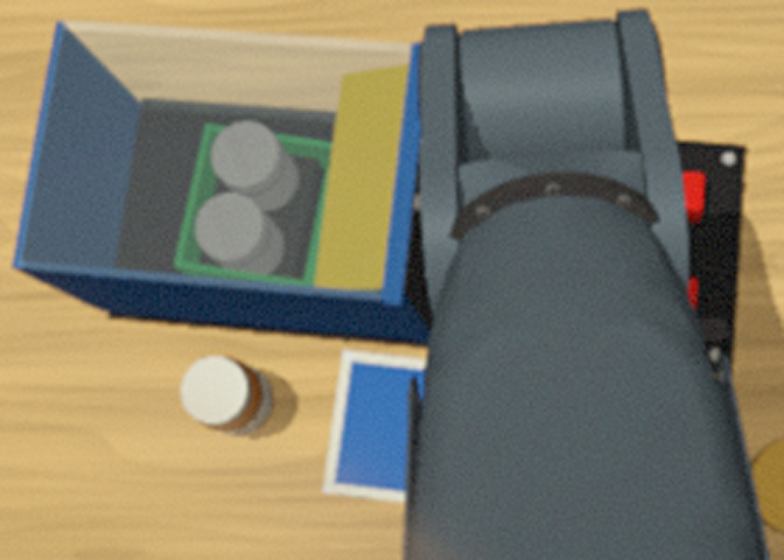

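Flap is open inward above the claw and the tote corners haven't moved. The claw is behind the front wall, so I lower it.

carry_out --deltas '[[255,[0.01,0,0],0],[255,[0.012,0,0],0],[255,[0.01,0,0],0],[255,[0.006,0,0],0],[255,[0.005,0,0],0],[255,[0.0035,0,0],0],[255,[0,0,0],0],[255,[0,0,0],0]]'

```text
time: 8.7
position: [0.6033, 0.0783, 0.0804]
tcp_rot: [0.088, 1.569, -0.088]
wrist_force: [0.5, -0.2, -2.0]
grip_width: 0.0295
```

```bash
python3 - <<'E'
from cl import *
from workcell import manip
o=manip.get_obs(); go(o,[*st(.068-.1625,.01),.0795],83.6); print(inst(o["position"]))
for n in("scene","top"):
  c=manip.camera(n); S=cloud(c); rep(n+"bar",box(S,-.06,-.01,-.01,.03,.07,.12))
  x,y=(330,120) if n=="scene" else (180,120)
  cv2.imwrite(f"pics/{n}6.png",cv2.resize(c["frame"][y:y+110,x:x+130],None,fx=5.4,fy=5.4,interpolation=cv2.INTER_CUBIC))
E
```

```text
t 8.7 pos [0.6033 0.0783 0.0804] F [ 0.46 -0.17 -2.02] w 0.0295
tool x [ 0.  0. -1.] y heading 83.58
shift [ 0.0009  0.0009 -0.0008]
turn about tool x -0.0003 deg -0.02
[-0.0954  0.0092]
scenebar 0
topbar 0
```

View pics/scene6.png

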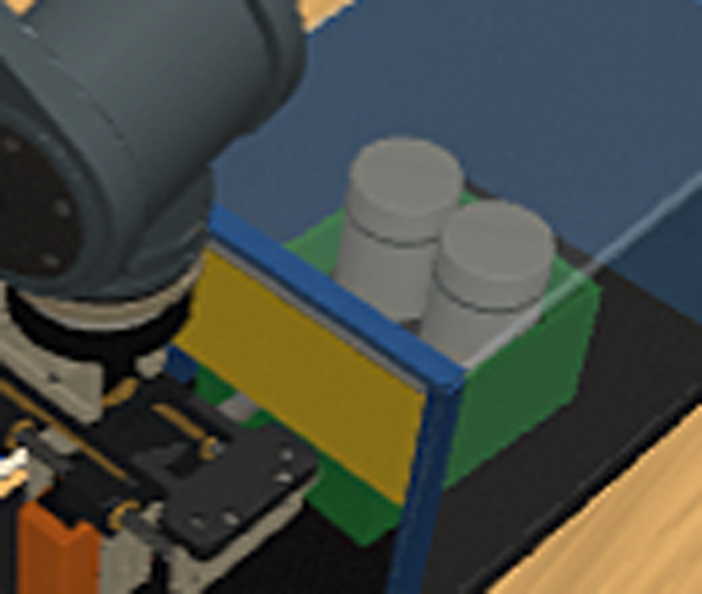

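View pics/top6.png

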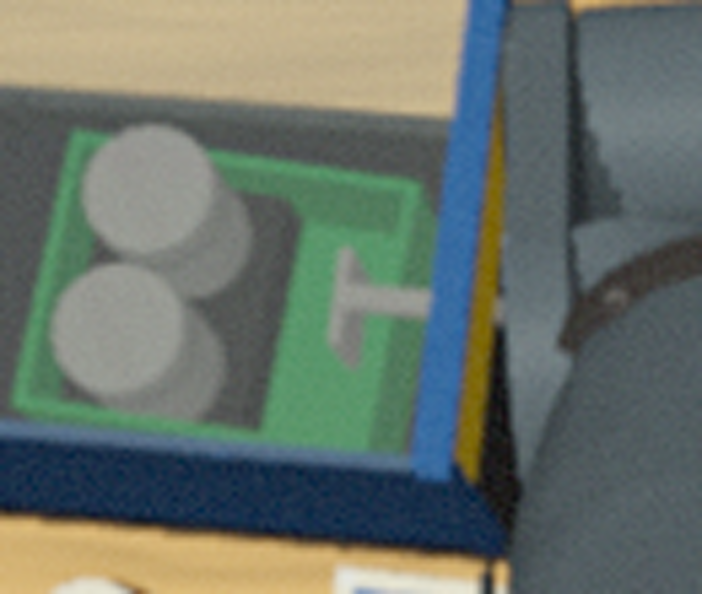

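The claw is in the pocket behind the wall (top zoom (350,305)) and the flap has closed above the bar. Starting the drag slowly.

carry_out --deltas '[[255,[0,-0.005,0],0],[255,[0,-0.004,0],0],[255,[0,-0.003,0],0],[255,[0,-0.003,0],0],[255,[0,-0.003,0],0],[255,[0,-0.003,0],0],[255,[0,-0.004,0],0],[255,[0,-0.005,0],0]]'

```text
time: 9.6
position: [0.5997, 0.0482, 0.0802]
tcp_rot: [0.088, 1.569, -0.088]
wrist_force: [0.5, 1.7, -2.7]
grip_width: 0.0297
```

carry_out --deltas '[[255,[0,-0.006,0],0],[255,[0,-0.006,0],0],[255,[0,-0.006,0],0],[255,[0,-0.006,0],0],[255,[0,-0.006,0],0],[255,[0,-0.006,0],0],[255,[0,-0.006,0],0],[255,[0,-0.006,0],0]]'

```text
time: 10.4
position: [0.5943, 0.0002, 0.0801]
tcp_rot: [0.088, 1.569, -0.088]
wrist_force: [0.2, 3.0, -0.9]
grip_width: 0.0301
```

```bash
python3 - <<'E'
from cl import *
from workcell import manip
o=manip.get_obs(); go(o,[*st(-.36,.01),.0800],83.6); print(inst(o["position"]))
for n in("scene","top"):
  c=manip.camera(n)
  x,y=(220,110) if n=="scene" else (120,100)
  cv2.imwrite(f"pics/{n}7.png",cv2.resize(c["frame"][y:y+200,x:x+280],None,fx=2.8,fy=2.8,interpolation=cv2.INTER_CUBIC))
E
```

```text
t 10.4 pos [0.5943 0.0002 0.0801] F [ 0.23  3.03 -0.91] w 0.0301
tool x [ 0.  0. -1.] y heading 83.58
shift [ 0.0001 -0.1861 -0.0006]
turn about tool x -0.0003 deg -0.02
[-0.1739  0.0094]
```

View pics/scene7.png

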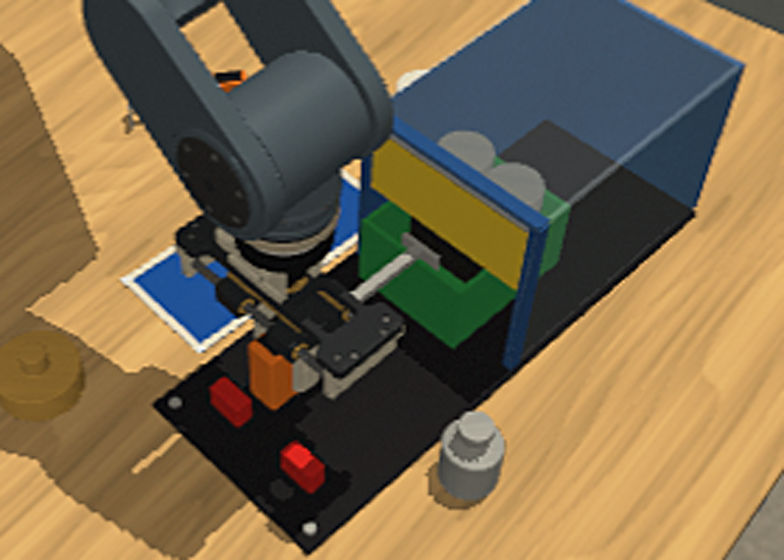

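View pics/top7.png

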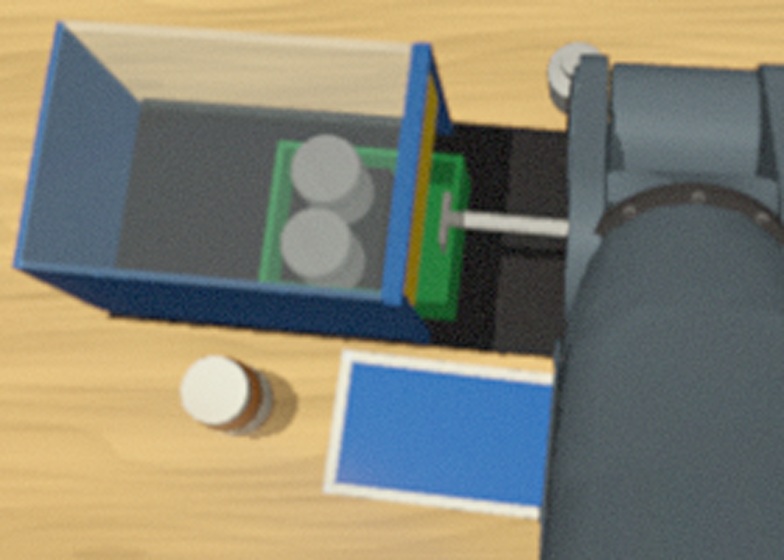

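Tote follows square with the claw and about 3 N of drag. Continuing.

carry_out --deltas '[[255,[0,-0.006,0],0],[255,[0,-0.006,0],0],[255,[0,-0.006,0],0],[255,[0,-0.006,0],0],[255,[0,-0.006,0],0],[255,[0,-0.006,0],0],[255,[0,-0.006,0],0],[255,[0,-0.006,0],0]]'

```text
time: 11.3
position: [0.5889, -0.0475, 0.0801]
tcp_rot: [0.088, 1.569, -0.088]
wrist_force: [1.4, 2.7, -4.0]
grip_width: 0.0297
```

carry_out --deltas '[[255,[0,-0.006,0],0],[255,[0,-0.006,0],0],[255,[0,-0.006,0],0],[255,[0,-0.006,0],0],[255,[0,-0.006,0],0],[255,[0,-0.006,0],0],[255,[0,-0.006,0],0],[255,[0,-0.006,0],0]]'

```text
time: 12.1
position: [0.5836, -0.0952, 0.0801]
tcp_rot: [0.088, 1.569, -0.088]
wrist_force: [-0.4, 2.6, -4.7]
grip_width: 0.0297
```

carry_out --deltas '[[255,[0,-0.006,0],0],[255,[0,-0.006,0],0],[255,[0,-0.006,0],0],[255,[0,-0.006,0],0],[255,[0,-0.006,0],0],[255,[0,-0.006,0],0],[255,[0,-0.006,0],0],[255,[0,-0.006,0],0]]'

```text
time: 12.9
position: [0.5782, -0.1429, 0.0801]
tcp_rot: [0.088, 1.569, -0.088]
wrist_force: [0.7, 2.8, -4.5]
grip_width: 0.0298
```

carry_out --deltas '[[255,[0,-0.006,0],0],[255,[0,-0.006,0],0],[255,[0,-0.005,0],0],[255,[0,-0.004,0],0],[255,[0,0,0],0]]'

```text
time: 13.4
position: [0.576, -0.164, 0.0803]
tcp_rot: [0.088, 1.569, -0.089]
wrist_force: [0.2, -0.8, -2.2]
grip_width: 0.0297
```

```bash
python3 - <<'E'
from cl import *
from workcell import manip
o=manip.get_obs(); go(o,[*st(-.355,.01),.0800],83.6); print(inst(o["position"]))
for n in("scene","top"):
  c=manip.camera(n); S=cloud(c); m=mask(c,(45,80,30),(85,255,255)).ravel()>0
  q=S[m]; rep(n,box(q,-.25,.05,-.1,.1,.08,.095))
  x,y=(220,110) if n=="scene" else (180,100)
  cv2.imwrite(f"pics/{n}8.png",cv2.resize(c["frame"][y:y+200,x:x+280],None,fx=2.8,fy=2.8,interpolation=cv2.INTER_CUBIC))
E
```

```text
t 13.4 pos [ 0.576  -0.164   0.0803] F [ 0.23 -0.84 -2.2 ] w 0.0297
tool x [ 0. -0. -1.] y heading 83.56
shift [ 0.0003 -0.0158 -0.0007]
turn about tool x -0.0007 deg -0.04
[-0.3392  0.0093]
scene 479 med [-0.1408 -0.0235  0.086 ] rect [-128.4   13.9] [187.8 123. ] 0.4 z [0.0804 0.0903]
top 536 med [-0.1133  0.0341  0.0855] rect [-108.1   14.6] [121.  150.3] 89.8 z [0.0808 0.0894]
```

View pics/scene8.png

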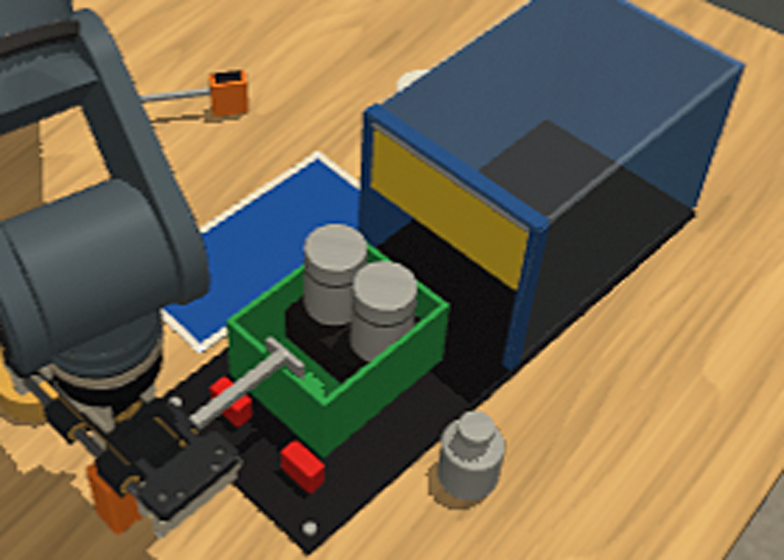

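View pics/top8.png

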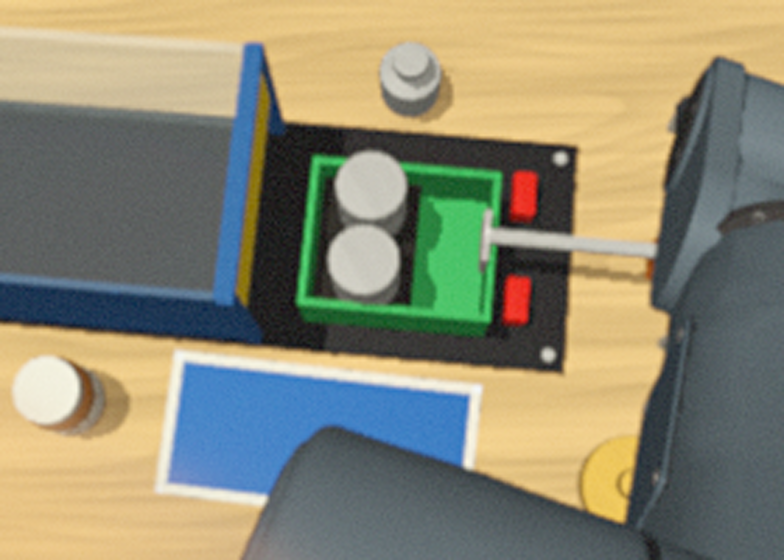

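The tote is square at centre x −108, y +15, about 16 mm short of the stops. Closing in slowly.

carry_out --deltas '[[255,[0,-0.003,0],0],[255,[0,-0.003,0],0],[255,[0,-0.003,0],0],[255,[0,-0.002,0],0],[255,[0,-0.001,0],0],[255,[0,-0.001,0],0]]'

```text
time: 14.1
position: [0.5745, -0.1762, 0.0802]
tcp_rot: [0.088, 1.569, -0.088]
wrist_force: [1.6, 4.4, -1.7]
grip_width: 0.0299
```

carry_out --deltas '[[255,[0,-0.001,0],0],[255,[0,0,0],0]]'

```text
time: 14.3
position: [0.5744, -0.1773, 0.0801]
tcp_rot: [0.088, 1.569, -0.088]
wrist_force: [-0.1, 2.0, -1.0]
grip_width: 0.0298
```

carry_out --deltas '[[255,[0,-0.001,0],0],[255,[0,0,0],0]]'

```text
time: 14.5
position: [0.5742, -0.1782, 0.0801]
tcp_rot: [0.088, 1.569, -0.088]
wrist_force: [0.2, 2.9, -1.6]
grip_width: 0.0299
```

carry_out --deltas '[[255,[0,-0.001,0],0],[255,[0,0,0],0]]'

```text
time: 14.7
position: [0.5742, -0.1793, 0.0802]
tcp_rot: [0.088, 1.569, -0.088]
wrist_force: [-0.2, 1.8, -1.4]
grip_width: 0.03
```

carry_out --deltas '[[255,[0,-0.001,0],0],[255,[0,0,0],0]]'

```text
time: 14.9
position: [0.5741, -0.1796, 0.08]
tcp_rot: [0.089, 1.569, -0.087]
wrist_force: [1.7, 8.0, -1.5]
grip_width: 0.0301
```

Contact with the stops at 8 N. Adding a touch and holding.

carry_out --deltas '[[255,[0,-0.0002,0],0],[255,[0,0,0],0],[255,[0,0,0],0]]'

```text
time: 15.2
position: [0.5741, -0.1796, 0.08]
tcp_rot: [0.089, 1.569, -0.087]
wrist_force: [2.1, 8.5, -3.1]
grip_width: 0.0298
```

```bash
python3 - <<'E'
from cl import *
from workcell import manip
for n in("top","scene"):
  c=manip.camera(n); o=manip.get_obs(); print(o["time"],o["position"],o["wrist_force"]); S=cloud(c); m=mask(c,(45,80,30),(85,255,255)).ravel()>0
  q=S[m]; rep(n,box(q,-.25,.05,-.1,.1,.08,.095))
  x,y=(220,110) if n=="scene" else (180,100)
  cv2.imwrite(f"pics/{n}9.png",cv2.resize(c["frame"][y:y+200,x:x+280],None,fx=2.8,fy=2.8,interpolation=cv2.INTER_CUBIC))
E
```

```text
15.25 [ 0.5741 -0.1796  0.08  ] [ 2.0474  8.1948 -2.3823]
top 523 med [-0.1273  0.0379  0.0856] rect [-123.6   14.4] [121.9 150.6] 89.9 z [0.0809 0.0898]
15.3 [ 0.5741 -0.1796  0.08  ] [ 2.4803  8.2763 -2.2216]
scene 486 med [-0.155  -0.0212  0.0861] rect [-136.5   14. ] [123.3 170.5] 89.8 z [0.0803 0.09  ]
```

View pics/top9.png

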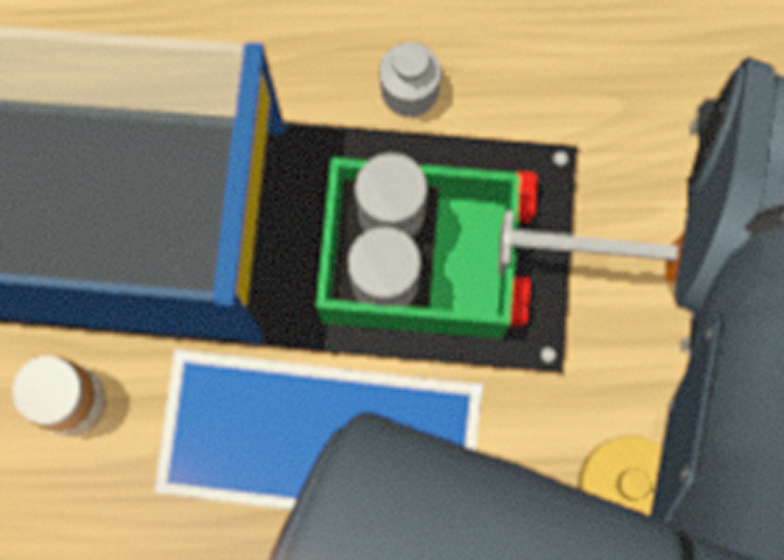

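View pics/scene9.png

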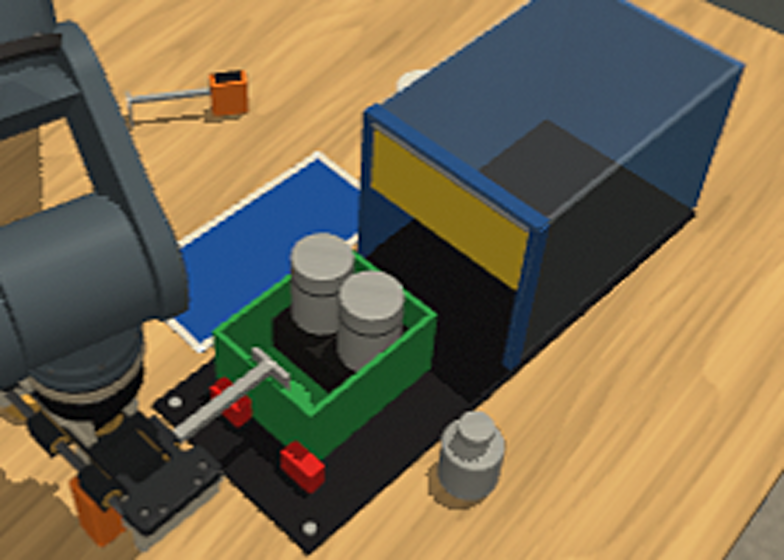

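carry_out --deltas '[[255,[0,-0.0003,0],0],[255,[0,0,0],0],[255,[0,0,0],0]]'

```text
time: 15.6
position: [0.574, -0.1796, 0.0799]
tcp_rot: [0.089, 1.569, -0.087]
wrist_force: [2.0, 9.9, -2.4]
grip_width: 0.0295
```

carry_out --deltas '[[255,[0,-0.0001,0],0],[255,[0,0,0],0],[255,[0,0,0],0],[255,[0,0,0],0],[255,[0,0,0],0],[255,[0,0,0],0],[255,[0,0,0],0],[255,[0,0,0],0]]'

```text
time: 16.4
position: [0.574, -0.1796, 0.0799]
tcp_rot: [0.089, 1.569, -0.087]
wrist_force: [1.3, 10.1, -2.7]
grip_width: 0.0294
```

10 N held for about a second. Easing off and unhooking.

carry_out --deltas '[[255,[0,0.001,0],0],[255,[0,0.001,0],0],[255,[0,0.003,0],0],[255,[0,0.004,0],0],[255,[0,0.003,0],0],[255,[0,0,0],0],[255,[0,0,0],0]]'

```text
time: 17.1
position: [0.5753, -0.1688, 0.0802]
tcp_rot: [0.088, 1.569, -0.088]
wrist_force: [0.7, 0.6, -1.5]
grip_width: 0.0299
```

carry_out --deltas '[[255,[-0.008,0,0],0],[255,[-0.012,0,0],0],[255,[-0.012,0,0],0],[255,[-0.012,0,0],0],[255,[-0.012,0,0],0],[255,[-0.01,0,0],0],[255,[-0.006,0,0],0],[255,[0,0,0],0]]'

```text
time: 17.9
position: [0.5756, -0.169, 0.153]
tcp_rot: [0.088, 1.568, -0.088]
wrist_force: [-1.0, -0.0, -2.4]
grip_width: 0.0296
```

```bash
python3 - <<'E'
from cl import *
from workcell import manip
o=manip.get_obs(); go(o,[.4255,.069,o["position"][2]],71); print(inst(o["position"]))
for n in("top","scene"):
  c=manip.camera(n); S=cloud(c); m=mask(c,(45,80,30),(85,255,255)).ravel()>0
  q=S[m]; rep(n,box(q,-.25,.05,-.1,.1,.08,.095))
  rep(n+"claw",box(S,-.21,-.16,-.03,.05,.14,.19))
  x,y=(220,110) if n=="scene" else (180,100)
  cv2.imwrite(f"pics/{n}10.png",cv2.resize(c["frame"][y:y+200,x:x+280],None,fx=2.8,fy=2.8,interpolation=cv2.INTER_CUBIC))
E
```

```text
t 17.9 pos [ 0.5756 -0.169   0.153 ] F [-0.96 -0.02 -2.41] w 0.0296
tool x [ 0.001 -0.    -1.   ] y heading 83.58
shift [-0.0003  0.2197 -0.1758]
turn about tool x 0.2196 deg 12.58
[-0.3441  0.0091]
top 531 med [-0.1291  0.0345  0.0855] rect [-123.5   15. ] [121.8 150. ] 89.9 z [0.0808 0.09  ]
topclaw 156 med [-0.1833  0.0106  0.1712] rect [-193.9    9.6] [40.9 32. ] 89.5 z [0.1462 0.1741]
scene 464 med [-0.1566 -0.0284  0.0862] rect [-126.4   13.5] [122.5 152.6] 89.7 z [0.0803 0.0901]
sceneclaw 182 med [-0.1861  0.0048  0.169 ] rect [-195.     7.8] [30.  41.1] 2.8 z [0.1416 0.1745]
```

View pics/scene10.png

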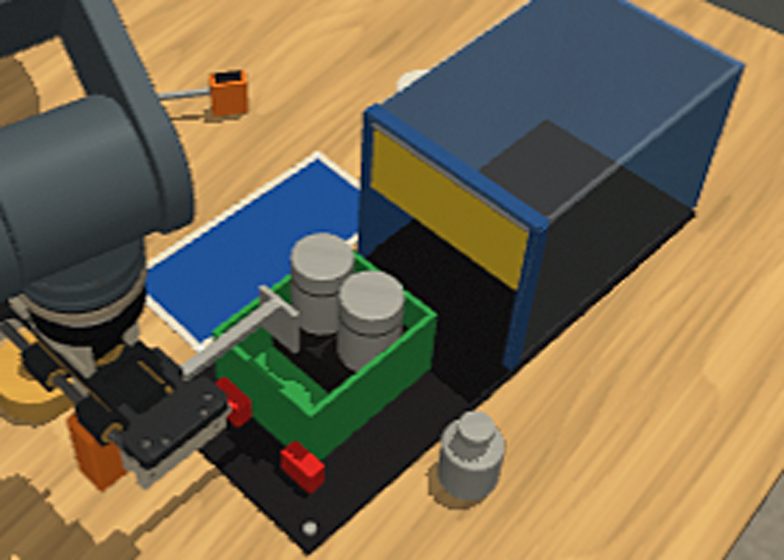

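Tote stays seated (x −124, 0.1°) and the claw is clear above it. Returning to the park.

carry_out --deltas '[[255,[0,-0.02,0],0],[255,[0,-0.025,0],0],[255,[0,-0.005,-0.025],0],[255,[0,0,-0.035],0],[255,[0,0,-0.035],0],[255,[0,0,-0.035],0],[255,[0,0.01,-0.03],0],[255,[0,0.03,-0.016],0]]'

```text
time: 18.8
position: [0.3971, -0.1594, 0.1516]
tcp_rot: [0.09, 1.57, -0.09]
wrist_force: [0.3, 0.1, -2.0]
grip_width: 0.03
```

carry_out --deltas '[[255,[0,0.035,0],0],[255,[0,0.035,0],0],[255,[0,0.035,0],0],[255,[0,0.035,0],0],[255,[0,0.02,0],0],[255,[0,0,0],0.11],[255,[0,0,0],0.11],[255,[0,0,0],0]]'

```text
time: 19.6
position: [0.4169, 0.0001, 0.1518]
tcp_rot: [0.262, 1.556, -0.262]
wrist_force: [0.7, 0.3, -1.9]
grip_width: 0.0298
```

```bash
python3 - <<'E'
from cl import *
from workcell import manip
o=manip.get_obs(); go(o,[.4255,.069,.031],71)
E
```

```text
t 19.6 pos [0.4169 0.0001 0.1518] F [ 0.74  0.35 -1.95] w 0.0298
tool x [-0.001  0.    -1.   ] y heading 70.91
shift [ 0.1208  0.0679 -0.0144]
turn about tool x -0.0016 deg -0.09
```

carry_out --deltas '[[255,[0,0.03,-0.007],0],[255,[0,0.03,-0.007],0],[255,[0.02,0.008,0],0],[255,[0.03,0,0],0],[255,[0.03,0,0],0],[255,[0.02,0,0],0],[255,[0.008,0,0],0],[255,[0,0,0],0]]'

```text
time: 20.4
position: [0.4257, 0.0686, 0.0435]
tcp_rot: [0.259, 1.557, -0.26]
wrist_force: [0.3, 0.3, -2.1]
grip_width: 0.0299
```

```bash
python3 - <<'E'
from cl import *
from workcell import manip
o=manip.get_obs(); go(o,[.4255,.069,.031],71)
c=manip.camera("scene")
cv2.imwrite("pics/s11.png",cv2.resize(c["frame"][110:310,220:500],None,fx=2.8,fy=2.8,interpolation=cv2.INTER_CUBIC))
E
```

```text
t 20.4 pos [0.4257 0.0686 0.0435] F [ 0.27  0.28 -2.14] w 0.0299
tool x [-0.002 -0.    -1.   ] y heading 71.07
shift [ 0.0125  0.0003 -0.0002]
turn about tool x 0.0011 deg 0.07
```

View pics/s11.png

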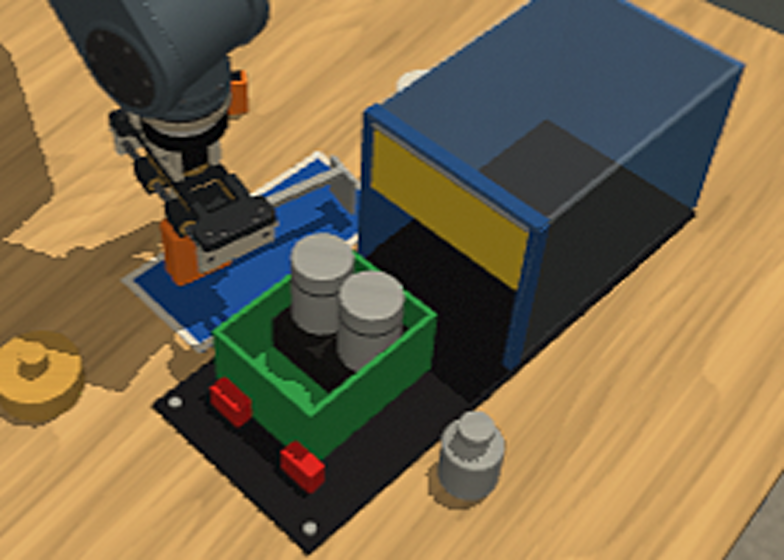

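Hook is over the park about 13 mm up, at its old pose; lowering in small steps to contact.

carry_out --deltas '[[255,[0.006,0,0],0],[255,[0.003,0,0],0],[255,[0.002,0,0],0],[255,[0,0,0],0]]'

```text
time: 20.85
position: [0.4261, 0.0688, 0.0331]
tcp_rot: [0.26, 1.555, -0.26]
wrist_force: [-0.1, 0.4, -2.4]
grip_width: 0.0299
```

carry_out --deltas '[[255,[0.001,0,0],0],[255,[0,0,0],0]]'

```text
time: 21.05
position: [0.4261, 0.0687, 0.0322]
tcp_rot: [0.261, 1.555, -0.26]
wrist_force: [-0.4, 0.5, -2.1]
grip_width: 0.0296
```

carry_out --deltas '[[255,[0.001,0,0],0],[255,[0,0,0],0]]'

```text
time: 21.25
position: [0.4261, 0.0687, 0.0311]
tcp_rot: [0.261, 1.555, -0.261]
wrist_force: [1.0, -0.7, -2.4]
grip_width: 0.0298
```

carry_out --deltas '[[255,[0.0007,0,0],0],[255,[0,0,0],0]]'

```text
time: 21.45
position: [0.4261, 0.0688, 0.0304]
tcp_rot: [0.26, 1.555, -0.261]
wrist_force: [0.5, -0.2, -2.6]
grip_width: 0.0296
```

carry_out --deltas '[[255,[0.0005,0,0],0],[255,[0,0,0],0]]'

```text
time: 21.65
position: [0.4261, 0.0688, 0.0301]
tcp_rot: [0.261, 1.555, -0.261]
wrist_force: [-2.5, -0.8, 3.5]
grip_width: 0.0299
```

carry_out --deltas '[[255,[0.0005,0,0],0],[255,[0,0,0],0]]'

```text
time: 21.85
position: [0.4261, 0.0688, 0.0301]
tcp_rot: [0.261, 1.555, -0.26]
wrist_force: [-4.3, -0.9, 15.4]
grip_width: 0.0299
```

Seated on the bench. I back off the press and open.

carry_out --deltas '[[255,[-0.0005,0,0],0],[255,[0,0,0],0],[120,[0,0,0],0],[80,[0,0,0],0],[0,[0,0,0],0],[0,[0,0,0],0],[0,[0,0,0],0],[0,[0,0,0],0]]'

```text
time: 22.65
position: [0.4261, 0.0688, 0.0299]
tcp_rot: [0.261, 1.555, -0.261]
wrist_force: [-0.1, -0.8, 0.2]
grip_width: 0.0732
```

carry_out --deltas '[[0,[0,0,0],0],[0,[-0.01,0,0],0],[0,[-0.025,0,0],0],[0,[-0.03,0,0],0],[0,[-0.03,0,0],0],[0,[-0.04,0,0],0],[0,[-0.04,0,0],0],[0,[-0.02,-0.04,0],0]]'

```text
time: 23.45
position: [0.4145, 0.0324, 0.2288]
tcp_rot: [0.259, 1.55, -0.257]
wrist_force: [-0.0, -0.6, -0.7]
grip_width: 0.0932
```

carry_out --deltas '[[0,[0,-0.04,0],0],[0,[0,-0.04,0],0],[0,[0,-0.04,0],0],[0,[0,-0.04,0],0],[0,[0,-0.04,0],0],[0,[0,-0.03,0],0],[0,[0,0,0],0]]'

```text
time: 24.15
position: [0.3372, -0.1888, 0.2256]
tcp_rot: [0.263, 1.554, -0.264]
wrist_force: [0.8, 0.3, 0.3]
grip_width: 0.0928
```

```bash
python3 - <<'E'
from cl import *
from workcell import manip
o=manip.get_obs(); print(o["time"],o["position"],o["grip_width"])
for n in("top","scene"):
  c=manip.camera(n); S=cloud(c); m=mask(c,(45,80,30),(85,255,255)).ravel()>0
  rep(n+" tote",box(S[m],-.25,.05,-.1,.1,.08,.095))
  P=S.copy(); P[:,:2]=O+S[:,:1]*E+S[:,1:2]*N
  for nm,b in(("handle",(.38,.48,.0,.11,.064,.08)),("claw",(.4,.52,.215,.25,.035,.06)),("knob",(.7,.82,0,.11,.02,.1)),("disc",(.35,.45,-.15,-.06,.02,.07))): rep(n+" "+nm,box(P,*b))
  rep(n+" flap",box(S,-.05,.05,-.08,.08,.112,.165))
  x,y=(220,110) if n=="scene" else (150,100)
  cv2.imwrite(f"pics/{n}12.png",cv2.resize(c["frame"][y:y+200,x:x+280],None,fx=2.8,fy=2.8,interpolation=cv2.INTER_CUBIC))
E
```

```text
24.15 [ 0.3372 -0.1888  0.2256] 0.09280746207512146
top tote 558 med [-0.1319  0.0312  0.0855] rect [-123.4   14.9] [121.7 150. ] 90.0 z [0.081  0.0895]
top handle 365 med [0.4256 0.0713 0.0706] rect [424.9  70.2] [60.  30.3] 70.9 z [0.0649 0.0753]
top claw 64 med [0.4774 0.2215 0.0486] rect [477.5 219.9] [13.4 37.2] 69.4 z [0.0365 0.0519]
top knob 439 med [0.7403 0.0541 0.0521] rect [748.4  53.2] [51.3 50.6] 5.7 z [0.0237 0.0785]
top disc 974 med [ 0.4004 -0.1125  0.0298] rect [ 402.5 -112.1] [76.5 78.8] 88.1 z [0.0253 0.0513]
top flap 255 med [0.0037 0.0019 0.1401] rect [3.7 0.2] [  1.2 159.4] 0.1 z [0.114 0.164]
scene tote 502 med [-0.1585 -0.0171  0.0862] rect [-126.6   14. ] [153.7 123.1] 0.3 z [0.0803 0.0897]
scene handle 224 med [0.4292 0.0632 0.0719] rect [427.1  65.5] [59.6 30.4] 71.1 z [0.0646 0.0764]
scene claw 37 med [0.4759 0.2206 0.0476] rect [478.8 218.8] [ 9.4 38.6] 70.9 z [0.0356 0.0528]
scene knob 511 med [0.7545 0.0405 0.0528] rect [750.9  45.8] [51.5 44.6] 23.4 z [0.0232 0.0794]
scene disc 656 med [ 0.4071 -0.1221  0.0316] rect [ 401.2 -114.6] [70.6 79.1] 89.6 z [0.0238 0.0525]
scene flap 802 med [ 0.0005 -0.0046  0.1395] rect [ 0.4 -0.1] [  6.4 159.6] 0.0 z [0.1134 0.1636]
```

View pics/scene12.png

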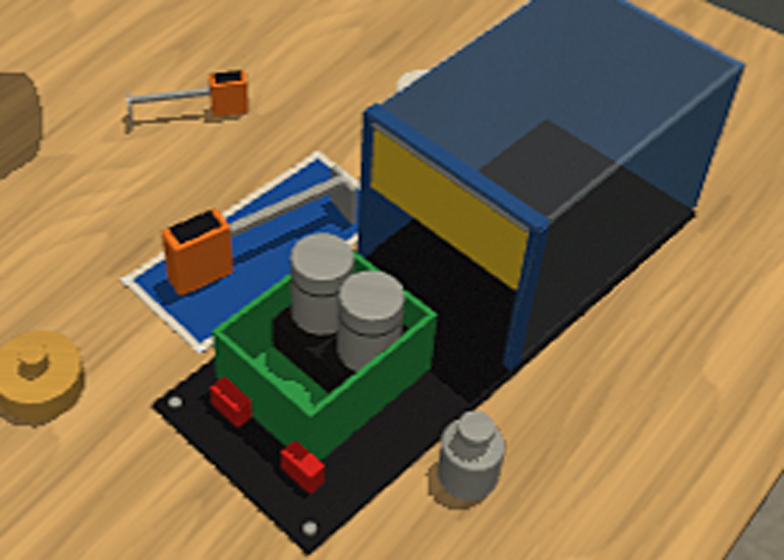

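View pics/top12.png

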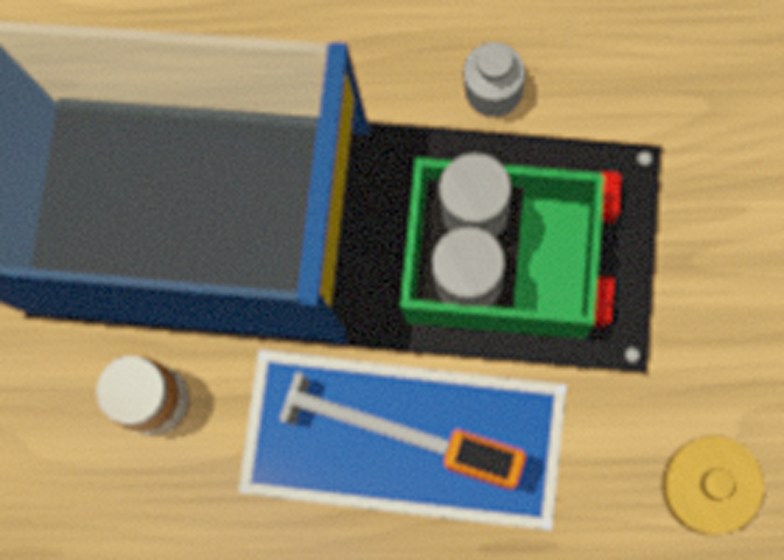

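Tote front is at x −198.4 against stop faces measured in the same view at −198.3. It is square, the flap hangs shut, and the hook stands at its original pose. Handing in.

```bash
python3 -c "
from workcell import manip
print(manip.close_job())"
```

```text
the job is handed in; nothing more can be done
None
```

The job is done and handed in at about 24 s of the 72 s limit. The tote is seated square on both stops, and the hook is parked where it started.

I took the larger hook, pushed in through the flap and lowered the claw behind the tote's front wall. I then dragged the tote out at about 3 N and held a 10 N pull on the stops for about a second. After that I unhooked and stood the hook back on the park.

**Last checks:**
- **Tote:** its front sits within 1 mm of the stop faces and its yaw is under 0.5°.
- **Flap:** hangs shut.
- **Hook:** upright within about 1 mm of its starting pose.
- **Bystanders:** the knob and disc weights are where they were. The jar looks the same in the pictures, but I did not re-measure it.
- **Forces:** the highest reading was 15 N, from a brief downward press when setting the hook down. The seating pull read 10.1 N at most. The force is reported only after each move, so I did not see every instant.

**Disagreements and offsets:**
- The two cameras differ by about 3 mm on the tote's position along its travel, close to their calibration error.
- The tote stands about 14 mm off the station's centre line toward +y. It started slightly to that side, and it still bears on both stops.

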